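Store and snap shut the loose padlock

TASK

Open the grey case by swinging its lid over backwards so that it stays open by itself, lift out the brass padlock and set it, body down and shackle still raised, into the empty sloped pocket of the red lock rack until it sits on the pocket's floor. Then press its shackle down until it clicks and stays down by itself. Leave the case open and do not disturb the other two locks, the jar or the carton.

Things in the scene. Friction and masses are not known exactly. Their poses are not given: they have to be found in the camera images.
- case: Fixed grey clamshell case, 100 x 100 mm, base 60 mm high, 102 mm high with its lid shut. Origin: centre of its underside on the bench; x points from its front to its hinge side, z up. Walls 4 mm. Inside, dark foam (top 30 mm above the bench) has a recess 28 mm (x) by 48 mm (y) at the centre, in which the padlock stands upright.
- lid_hinge (a point): Middle of the lid's hinge line, at the top of the base's far wall: 50 mm in +x and 60 mm up from the case origin. The hinge line is parallel to the case's y axis.
- lid (a joint): Lid angle in rad: 0 shut, grows as the front of the lid rises and swings over away from the front; stops at 1.95. A hollow lid (42 mm deep, 0.13 kg) on a free hinge: it falls shut below about 1.1 and falls fully open beyond, where it stays.
- lid_tab (a point): Middle of the top edge of the orange pull tab on the lid: an upright fin 10 mm thick (case y), 24 mm long (case x) and 30 mm high, standing on the lid's top 2 mm behind its front edge. Shut, this point is 36 mm towards the front (-x) and 132 mm above the bench from the case origin; it moves with the lid.
- padlock: The loose brass padlock, 0.25 kg. Body 24 mm thick (x) by 44 mm wide (y) by 40 mm high (z), banded dark. Origin: centre of its underside; z points along the shackle. It starts upright in the case's recess, underside 5 mm above the bench, its axes parallel to the case's.
- shackle (a joint): How far the shackle is pressed into the padlock's body, in m: 0 fully raised (open, start), stop at 0.013. A spring pushes it up (4 N raised, up to about 11 N just before the click); a hidden pawl clicks in at 0.010 and then holds it at about 0.010 when let go. Short of the click it springs back to 0.
- shackle_top (a point): Middle of the top face of the padlock's steel shackle: a U of square 8 mm bar, 36 mm wide (padlock y), 8 mm thick (x), with a flat crossbar 12 mm high. Raised, this point is 85 mm from the padlock's underside and 33 mm of clear space lies between the crossbar and the body's top. The shackle is strong enough to lift the padlock by.
- rack: Fixed red lock rack. Origin on the bench at its middle; x points to its rear; the pockets lean out over its front (-x), which is turned to the robot's right. Base plate 110 x 260 x 12 mm (x, y, z; its middle 10 mm to the front), two posts 12 mm square at y = +-120 mm, x = 12 mm, 260 mm high. Three sloped pockets stand side by side at y = -68, 0 and 68 mm, in an order that changes; one is empty.
- light_bar (a point): Middle of the underside of the rack's light bar (24 mm in x, 270 mm in y, 20 mm thick), 240 mm above the bench and 30 mm to the front (-x) of the rack origin. It blocks a vertical tool over the pockets; a tool tilted along the pocket's axis passes in front of it.
- bay_seat (a point): Middle of the empty pocket's floor, 35 mm above the bench. z: the pocket's axis, out of its mouth, tilted 35 degrees from vertical towards the rack's front; y: parallel to the rack's y. Inside 32 mm (x) by 56 mm (y): the padlock's thickness goes along x, either way round; let go, it leans on the front wall. Walls: front 32, rear 26 (both with 10 mm flared lips above), sides 24 mm high along z.
- lock_b_top (a point): Middle of the shackle top of the blue lock that stands, shut, in one of the taken pockets, 75 mm along the pocket's axis from its floor. Bystander.
- lock_c_top (a point): The same point of the dark steel lock in the other taken pocket. Bystander.
- jar: Clear jar with a red cap, 48 mm across and 75 mm high, standing on the bench; origin at the centre of its underside. Bystander.
- carton: Cardboard carton with a yellow band, 60 x 36 x 50 mm high (x, y, z); origin at the centre of its underside. Bystander.
There are look-alikes about, which are no part of the job. There is more than one size of the case; the job needs the smallest.

How it is judged:
On the way, in this order (a step that is already met when the one before it is completed fails the run):
1. the case's lid has been swung past its balance point and stands open (value of joint lid above 1.5 rad), for 0.2 s.
2. the padlock has been lifted clear of the case (height (world z) of padlock above 0.07 m), for 0.1 s.
3. the padlock sits on the floor of the empty pocket with its shackle still raised (horizontal distance between padlock and bay_seat below 0.012 m and z of padlock in the frame of bay_seat below 0.006 m and angle between the z axis of padlock and the z axis of bay_seat, either way round below 0.2 rad and value of joint shackle below 0.005 m), for 0.2 s.
4. the shackle has been pressed down until it clicked (value of joint shackle above 0.008 m), for 0.2 s.
At the end, for the whole second after the job is handed in: The padlock stands at rest in the empty pocket, its underside within 12 mm sideways and 6 mm in height of the pocket floor's middle and its axis within 0.2 rad of the pocket's; the shackle stays pressed in by more than 8 mm by itself (clicked), and the case's lid stands open beyond 1.5 rad (horizontal distance between padlock and bay_seat below 0.012 m and z of padlock in the frame of bay_seat below 0.006 m and angle between the z axis of padlock and the z axis of bay_seat, either way round below 0.2 rad and value of joint shackle above 0.008 m and value of joint lid above 1.5 rad and linear speed of padlock below 0.02 m/s); the robot touches nothing.
It fails at once if the blue lock was moved by more than 15 mm (distance of lock_b_top from where it was at the start of the episode above 0.015 m).
It fails at once if the dark steel lock was moved by more than 15 mm (distance of lock_c_top from where it was at the start of the episode above 0.015 m).
It fails at once if the jar was moved by more than 25 mm (distance of jar from where it was at the start of the episode above 0.025 m).
It fails at once if the carton was moved by more than 25 mm (distance of carton from where it was at the start of the episode above 0.025 m).
It also fails if it takes over 61 s, if anything falls off the work surface, if the arm or the gripper's body presses on something with over 40 N, if the wrist force passes 120 N, or if a joint passes its speed limit or range.

ROBOT

A 6-joint arm with a two-finger parallel gripper is mounted at the origin on the work surface. World frame = base frame: x ahead of the robot, y to its left, z up, the work surface at z = 0. Lengths are in m, angles in rad, forces in N, time in s.
With the tool pointing down it reaches from about 0.35 to 1 m from the base axis. Payload 7.1 kg.
Tool frame: the origin (TCP) lies at the very end of the fingers, on their centre line; the grasp point (between the pads) lies 19 mm behind it (robot.hold_point_z is the distance from the TCP to the grasp point, in m); z points along the fingers, y is the direction in which the jaws open and shut (so a half turn about z gives the same grasp; the last joint's range is limited). The gripper opens to 85 mm and grips with 20 to 120 N. Pads are 22 mm wide; open, the fingers measure 114 mm over their backs; the gripper's body (76 mm by 85 mm) begins 54 mm behind the grasp point. The pads swing forward as they close: fully open they stand 13 mm farther back than shut.
Start: joints at [1.162, 0.423, 1.63, -0, 1.089, -0.019], TCP at [0.237, 0.578, 0.231] pointing down, gripper open.
Joint ranges: [-3, 3], [-0.9, 2.11], [0.09, 2.58], [-1.31, 4.45], [0.11, 2.69], [-2.54, 2.54]. Speed limits (rad/s): [2.39, 2.39, 3.01, 3.14, 3.14, 3.14].

INTERFACE

Orientations are given as a rotation vector (axis times angle).
In Python, from workcell import robot gives the robot as it stands.
- The arm moves only by the tool apply_moves, never from a script. Its argument "steps" is text: rows parted by semicolons, each of 7 numbers parted by spaces: the turn, a rotation vector about the world's x, y, z in degrees, then the shift along the world's x, y, z in mm, then the finger opening in mm, from 0 to 85.4. In form: rx ry rz x y z grip; .... A call has 1 to 10 rows; each row is the pose to reach, as a shift and turn from the pose commanded when the call began; what a row does not reach only later rows make up. A row lasts 1/10 s, in which the tool goes at most 50 mm and 8.59 degrees, less where a joint would pass 70% of its speed; a pose out of reach is approached as far as the arm can. A call with a gripper value outside its range is refused whole. The fingers move at their own pace and stop on an object; "force" is the grip in N (left out, the last holds). Time passes only in rows, so rows that repeat a pose let the fingers close. It gives the time, the measured TCP pose, the force and the opening at its end, in the units of the state.
- robot.get_state(): the state, without advancing time (a new reading comes with each control period).
- robot.snapshot(name): name is "scene" or "top" or "wrist"; returns a dict with "image" (400x640x3 uint8, red, green, blue), "z_map" (400x640 float32, m along the optical axis (not along the pixel's ray), 0 where there is no reading), "K" (3x3 intrinsics, pixels), "R" (3x3) and "t" (3): a world point X has camera coordinates R X + t. Camera axes: x right, y down, z forward; pixel columns grow to the right and rows downward; lengths in m; the calibration is good to about 2 mm. A picture is of the moment at which its call begins.
- robot.finish_job(): hands the job in, once; it reports no verdict.
The state is a dict: "clock": time; "qpos": joint angles; "joint_velocities": joint speeds; "joint_efforts": joint torques, N m; "tcp_pos": TCP position; "orientation": TCP orientation; "contact_force": force on the tool from outside, world axes, zero at the start; "wrist_torque": the same for the moment, N m; "grip_width": finger opening in m.
Only numpy, scipy, OpenCV 4.12 (cv2) and the standard library are available. Lean on these libraries where they do the work, as an engineer would, in place of code of your own. Each camera call takes 0.05 s, during which the arm holds its last target.

## Working session

There is one attempt and no reset: what is moved stays moved. The work goes in short steps, Python scripts to look and compute and a tool call to move; the robot and the scene stay as the last step left them, time stands still between calls to the robot, and variables do not carry over. Pictures are saved under pics/ and viewed, and the job is handed in when it is done.

Besides the shell and the picture viewer there is one more tool, called after "Emit:" as name(argument=value, ...) on one line, values as JSON. apply_moves: Moves the arm, as the interface text tells. Its arguments: {"type":"object","properties":{"steps":{"type":"string"},"force":{"type":"number"}},"required":["steps"]}

```bash
ls; mkdir -p pics; cat > h.py <<'E'
import numpy as np, cv2
from workcell import robot
def snap(n,f):
    s=robot.snapshot(n); cv2.imwrite(f'pics/{f}.png',s['image'][:,:,::-1]); np.savez(f'pics/{f}.npz',**s); return s
def load(f): return dict(np.load(f'pics/{f}.npz'))
def cloud(s):
    z=s['z_map']; v,u=np.mgrid[:z.shape[0],:z.shape[1]]
    K=s['K']; p=np.stack([(u-K[0,2])/K[0,0]*z,(v-K[1,2])/K[1,1]*z,z],-1)
    return (p-s['t'])@s['R']   # R^T(p-t)
def proj(s,X):
    c=np.asarray(X)@s['R'].T+s['t']; p=c@s['K'].T; return p[...,:2]/p[...,2:]
def ray(s,uv,h):
    d=s['R'].T@np.linalg.inv(s['K'])@np.array([uv[0],uv[1],1.]); o=-s['R'].T@s['t']; return o+d*(h-o[2])/d[2]
E
python3 - <<'E'
from h import *
for n in ['scene','top','wrist']:
    s=snap(n,n+'0'); print(n,-s['R'].T@s['t'],s['K'][0,0])
print(robot.get_state())
E
```

```text
pics
scene [ 1.22370461 -0.12403374  0.86932341] 467.0064571426469
top [0.32522612 0.03398254 1.15715934] 398.84076890794154
wrist [0.16821046 0.606024   0.37330602] 302.6583085536048
{'clock': 0.15, 'qpos': array([ 1.16202335e+00,  4.23685495e-01,  1.63050069e+00, -3.39301299e-06,
        1.08862400e+00, -1.89962135e-02]), 'joint_velocities': array([-0.0018701 , -0.00101731, -0.00230931, -0.00069627, -0.00139959,
        0.00022764]), 'joint_efforts': array([-8.98732760e-04, -5.57766151e+01, -2.82015753e+01, -1.09955311e-04,
        4.84568343e-03, -2.79223974e-05]), 'tcp_pos': array([0.23729332, 0.57773851, 0.23071707]), 'orientation': array([-6.08339493e-01, -3.08186935e+00,  1.86977059e-03]), 'contact_force': array([0.59533442, 1.30006176, 0.38060809]), 'wrist_torque': array([-0.02283425,  0.01080282, -0.05683661]), 'grip_width': 0.08514975286859709}
```

View pics/scene0.png

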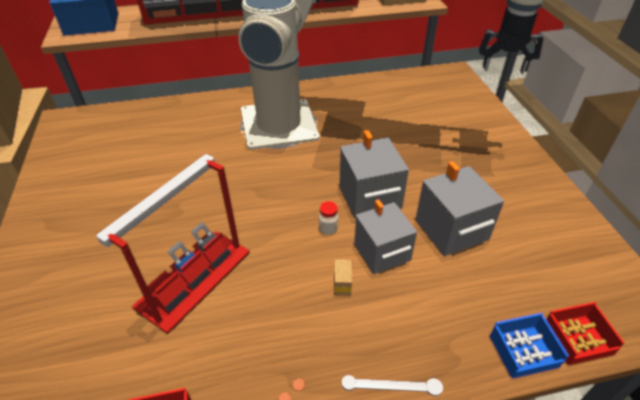

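View pics/top0.png

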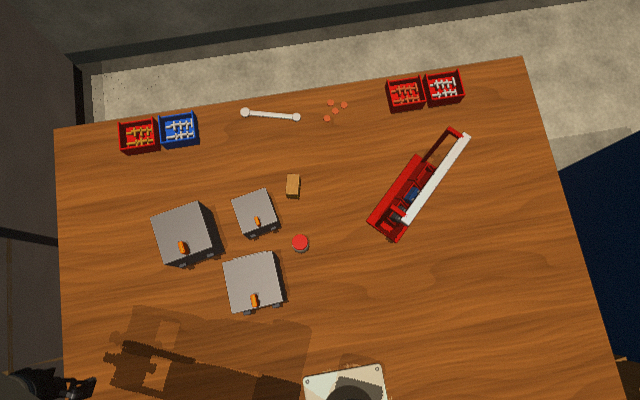

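View pics/wrist0.png

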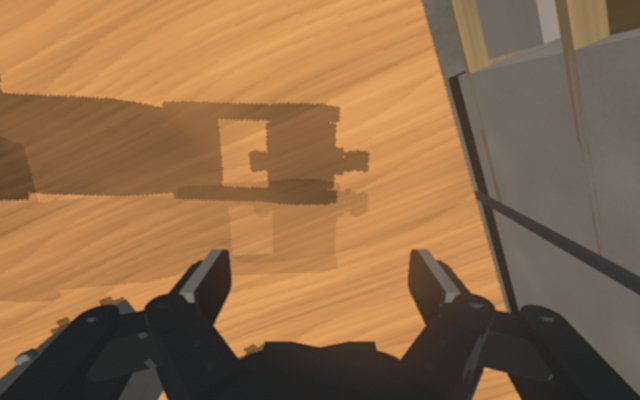

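The scene view shows three cases. The smallest is at about (385,237) in scene and (255,212) in top, with its tab on the robot side. The rack is at (190,270), and its empty pocket appears to be the one farthest from the robot. Next I'll measure these.

```bash
cat > m1.py <<'E'
from h import *
for n in ['scene0','top0']:
    s=load(n); P=cloud(s); im=s['image'].astype(int); hsv=cv2.cvtColor(s['image'],cv2.COLOR_RGB2HSV).astype(int)
    ok=s['z_map']>0
    print(n,'table z',np.median(P[ok&(abs(P[...,2])<.03)][:,2]))
    H,S,V=hsv[...,0],hsv[...,1],hsv[...,2]
    inb=ok&(P[...,0]>.2)&(P[...,0]<.9)&(abs(P[...,1])<.6)&(P[...,2]>.01)
    def comps(m,name,mn=15):
        k,l,st,c=cv2.connectedComponentsWithStats(m.astype(np.uint8))
        for i in range(1,k):
            if st[i,4]>=mn:
                q=P[l==i]; print(name,c[i].round(1),st[i,4],'med',np.median(q,0).round(4),'min',q.min(0).round(3),'max',q.max(0).round(3))
    comps(inb&(H>4)&(H<16)&(S>200)&(V>150)&(P[...,2]>.1),'orange')
    comps(inb&(S<60)&(P[...,2]>.09)&(P[...,2]<.2)&(V>60),'greytop',200)
    comps(inb&((H<4)|(H>175))&(S>150),'red',30)
    comps(inb&(S<50)&(P[...,2]>.22)&(V>120),'bar',100)
    comps(inb&(H>15)&(H<30)&(P[...,2]>.02),'carton')
    comps(inb&(H>95)&(H<130)&(S>100),'blue')
E
python3 m1.py
python3 - <<'E'
import cv2
a=cv2.imread('pics/top0.png')
cv2.imwrite('pics/t_rack.png',cv2.resize(a[115:255,350:490],None,fx=4,fy=4,interpolation=cv2.INTER_CUBIC))
a=cv2.imread('pics/scene0.png')
cv2.imwrite('pics/s_rack.png',cv2.resize(a[145:340,90:260],None,fx=3,fy=3,interpolation=cv2.INTER_CUBIC))
E
```

```text
scene0 table z 0.0021595017763454765
orange [367.4 134.9] 36 med [0.3365 0.182  0.1731] min [0.317 0.177 0.167] max [0.349 0.19  0.176]
orange [453.1 166.6] 32 med [0.4946 0.3393 0.1731] min [0.475 0.335 0.17 ] max [0.506 0.349 0.176]
orange [378.5 204. ] 26 med [0.5334 0.1525 0.1331] min [0.519 0.149 0.128] max [0.544 0.158 0.135]
greytop [374.8 165. ] 2456 med [0.4066 0.185  0.1346] min [0.309 0.118 0.09 ] max [0.449 0.256 0.14 ]
greytop [464.5 197.5] 2804 med [0.5581 0.3491 0.1345] min [0.461 0.276 0.09 ] max [0.613 0.425 0.14 ]
greytop [385.7 226. ] 1632 med [0.5758 0.1592 0.1035] min [0.509 0.103 0.09 ] max [0.627 0.218 0.108]
red [502.3  18.9] 31 med [0.2247 0.5428 0.383 ] min [0.213 0.539 0.35 ] max [0.234 0.552 0.406]
red [185.9 274.8] 4698 med [ 0.5876 -0.2864  0.0503] min [ 0.429 -0.402  0.01 ] max [ 0.678 -0.15   0.265]
red [328.3 208.9] 191 med [0.4711 0.0533 0.0767] min [0.446 0.035 0.065] max [0.488 0.071 0.081]
red [582.5 321.4] 1084 med [0.8429 0.5106 0.0355] min [0.824 0.425 0.01 ] max [0.9   0.532 0.056]
red [167.8 395.7] 341 med [ 0.826  -0.3173  0.0454] min [ 0.82
[... 5687 characters left out ...]
arton [252.8 281.2] 1552 med [0.3779 0.1842 0.1345] min [0.302 0.12  0.034] max [0.455 0.256 0.141]
carton [253.3 300.4] 29 med [0.3307 0.1848 0.1742] min [0.319 0.182 0.171] max [0.343 0.188 0.177]
carton [ 14.5 388.5] 637 med [0.2619 0.4892 0.539 ] min [0.226 0.445 0.399] max [0.287 0.58  0.582]
carton [ 37.7 377.1] 15 med [0.2611 0.5495 0.3965] min [0.258 0.546 0.388] max [0.267 0.555 0.402]
carton [ 68.6 394.6] 41 med [0.2166 0.5269 0.3476] min [0.207 0.518 0.321] max [0.224 0.553 0.352]
blue [178.7 136.6] 387 med [0.825  0.36   0.0383] min [0.821 0.308 0.01 ] max [0.899 0.413 0.055]
blue [411.5 194. ] 93 med [ 0.5433 -0.2786  0.0674] min [ 0.523 -0.296  0.048] max [ 0.565 -0.258  0.075]
```

View pics/t_rack.png

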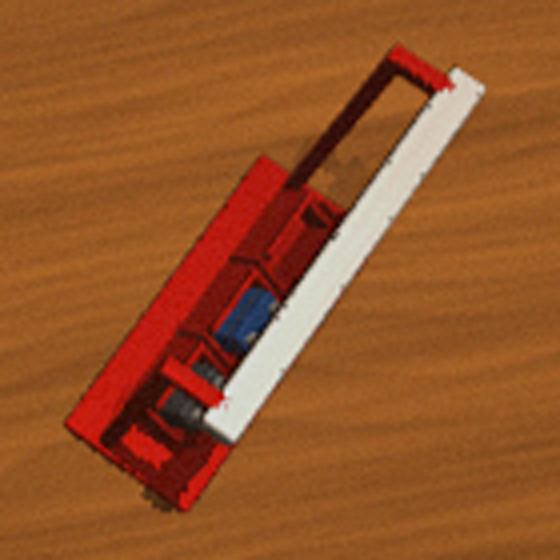

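View pics/s_rack.png

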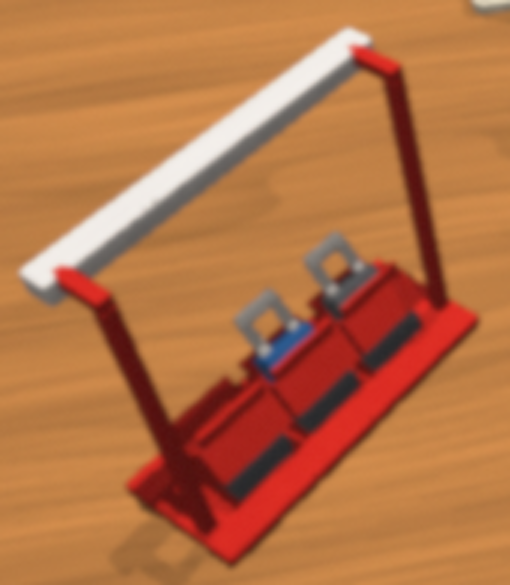

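```bash
cat > m2.py <<'E'
from h import *
for n in ['scene0','top0']:
    s=load(n); P=cloud(s); ok=s['z_map']>0
    m=ok&(abs(P[...,2]-.1025)<.005)&(abs(P[...,0]-.57)<.08)&(abs(P[...,1]-.16)<.08)
    k,l,st,c=cv2.connectedComponentsWithStats(m.astype(np.uint8)); i=1+st[1:,4].argmax()
    cs=max(cv2.findContours((l==i).astype(np.uint8),cv2.RETR_EXTERNAL,cv2.CHAIN_APPROX_NONE)[0],key=len)[:,0]
    q=np.array([ray(s,p,.102)[:2] for p in cs])
    r=cv2.minAreaRect((q*1000).astype(np.float32)); print(n,'lid',r,cv2.boxPoints(r).round(1).tolist())
    hsv=cv2.cvtColor(s['image'],cv2.COLOR_RGB2HSV)
    m=ok&(P[...,2]>.11)&(abs(P[...,0]-.53)<.04)&(abs(P[...,1]-.155)<.04)
    print('tab',P[m].mean(0),P[m&(P[...,2]>.128)].mean(0),P[m].max(0), m.sum())
    # bar
    m=ok&(P[...,2]>.25)&(P[...,2]<.27)&(P[...,1]<-.1)&(hsv[...,1]<120)
    r=cv2.minAreaRect((P[m][:,:2]*1000).astype(np.float32)); print('bar',r,np.median(P[m][:,2]))
    m=ok&(P[...,2]>.006)&(P[...,2]<.018)&(P[...,1]<-.1)&(P[...,0]<.75)&(P[...,0]>.35)
    r=cv2.minAreaRect((P[m][:,:2]*1000).astype(np.float32)); print('base',r,m.sum())
    for nm,cc in [('jar',(.466,.055)),('carton',(.637,.048))]:
        m=ok&(P[...,2]>.045)&(np.hypot(P[...,0]-cc[0],P[...,1]-cc[1])<.05); print(nm,P[m].min(0),P[m].max(0))
E
python3 m2.py
```

```text
scene0 lid ((567.7141723632812, 160.66209411621094), (104.32710266113281, 102.45834350585938), 11.2536039352417) [[506.6000061035156, 200.6999969482422], [526.5999755859375, 100.19999694824219], [628.9000244140625, 120.5999984741211], [608.9000244140625, 221.10000610351562]]
tab [0.53516685 0.15278613 0.12539747] [0.53227394 0.15313289 0.13220111] [0.54468393 0.15970021 0.13530804] 90
bar ((537.5493774414062, -289.63177490234375), (29.97216796875, 268.4852600097656), 44.006107330322266) 0.2616544589698463
base ((549.8030395507812, -412.5122985839844), (399.216552734375, 618.009033203125), 0.01684587262570858) 2568
jar [0.44218536 0.03092068 0.04512596] [0.48988924 0.07584708 0.08128861]
carton [0.60470068 0.02387908 0.04523587] [0.66813574 0.0698539  0.05546859]
top0 lid ((566.5390014648438, 162.15066528320312), (101.27400207519531, 100.12944793701172), 11.28678035736084) [[507.1000061035156, 201.3000030517578], [526.7000122070312, 103.0999984741211], [626.0, 123.0], [606.4000244140625, 221.1999969482422]]
tab [0.53005666 0.15428539 0.12922152] [0.53109921 0.15498544 0.13240378] [0.54336383 0.16099508 0.13755718] 44
bar ((535.97216796875, -288.46527099609375), (24.100961685180664, 268.852783203125), 43.487815856933594) 0.2602603206082397
base ((550.679931640625, -419.5455627441406), (396.8103332519531, 632.9886474609375), 0.16303236782550812) 1345
jar [0.44212508 0.03280691 0.04547914] [0.48555373 0.07774375 0.08054394]
carton [0.60363773 0.02534957 0.04552763] [0.66616219 0.07334116 0.05839522]
```

Emit:
apply_moves(steps="0 0 -56.3 246 -433 20 0;0 0 -56.3 246 -433 20 0;0 0 -56.3 246 -433 20 0;0 0 -56.3 246 -433 20 0;0 0 -56.3 246 -433 20 0;0 0 -56.3 246 -433 20 0;0 0 -56.3 246 -433 20 0;0 0 -56.3 246 -433 20 0;0 0 -56.3 246 -433 20 0;0 0 -56.3 246 -433 20 0", force=60)

```text
clock: 1.15
tcp_pos: [0.4841, 0.1431, 0.2514]
orientation: [1.991, 2.43, 0.0]
contact_force: [0.0, -0.4, -0.7]
grip_width: -0.0001
```

```bash
python3 - <<'E'
from h import *
s=snap('wrist','w1')
print(robot.get_state()['qpos'],robot.get_state()['tcp_pos'])
E
```

```text
[ 0.2545347   0.22202817  1.87015842 -0.00367108  1.04708977  0.06067915] [0.48748924 0.13814136 0.25195546]
```

View pics/w1.png

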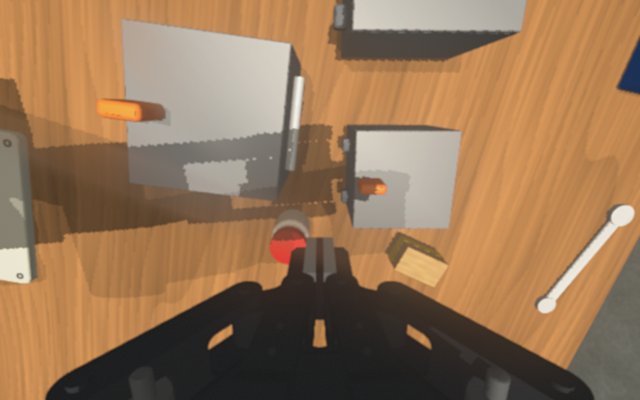

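Emit:
apply_moves(steps="0 0 0 0 0 -50 0;0 0 0 0 0 -95 0;0 0 0 0 0 -134 0;0 0 0 0 0 -134 0;0 0 0 12 2 -134 0;0 0 0 18 4 -134 0;0 0 0 25 5 -134 0;0 0 0 25 5 -134 0")

```text
clock: 2.0
tcp_pos: [0.5067, 0.1501, 0.1189]
orientation: [-1.988, -2.428, 0.006]
contact_force: [-12.9, -1.3, 9.9]
grip_width: -0.0001
```

```bash
python3 - <<'E'
from h import *
s=snap('scene','s2')
st=robot.get_state();print(st['tcp_pos'],st['contact_force'])
im=s['image'][80:300,250:530,::-1]; cv2.imwrite('pics/s2c.png',cv2.resize(im,None,fx=2.5,fy=2.5))
E
```

```text
[0.50669737 0.15012674 0.11892699] [-12.62043841  -0.98583388   9.19233301]
```

View pics/s2c.png

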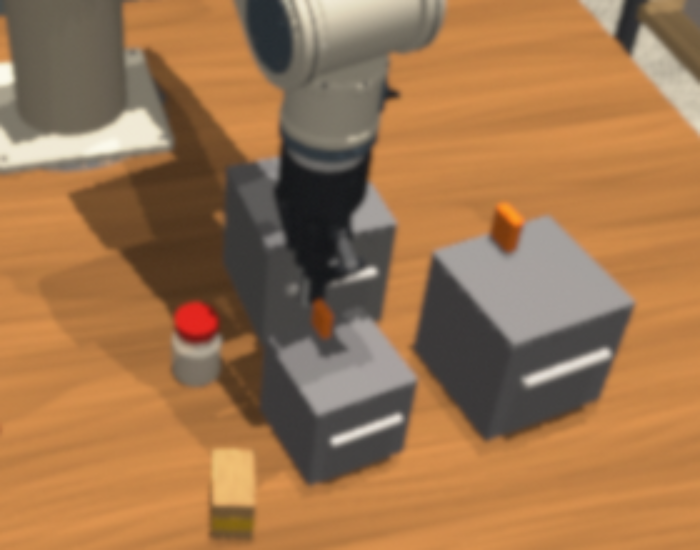

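Contact force is −13 N in x and +10 N in z, so friction on the tab face is holding the lid. I'll follow the lid's arc upward.

Emit:
apply_moves(steps="0 0 0 5 1 12 0;0 0 0 16 3 24 0;0 0 0 28 6 34 0;0 0 0 41 8 42 0;0 0 0 54 11 48 0;0 0 0 68 13 54 0;0 0 0 82 16 56 0;0 0 0 96 19 57 0;0 0 0 110 22 55 0;0 0 0 120 24 53 0")

```text
clock: 3.05
tcp_pos: [0.6335, 0.1749, 0.1756]
orientation: [1.986, 2.425, 0.013]
contact_force: [2.2, -1.9, 10.9]
grip_width: -0.0002
```

```bash
python3 - <<'E'
from h import *
s=snap('scene','s3')
st=robot.get_state();print(st['tcp_pos'],st['contact_force'])
im=s['image'][80:300,250:530,::-1]; cv2.imwrite('pics/s3c.png',cv2.resize(im,None,fx=2.5,fy=2.5))
E
```

```text
[0.63423531 0.17513959 0.17500513] [ 1.24737931 -0.21746574 -0.40606926]
```

View pics/s3c.png

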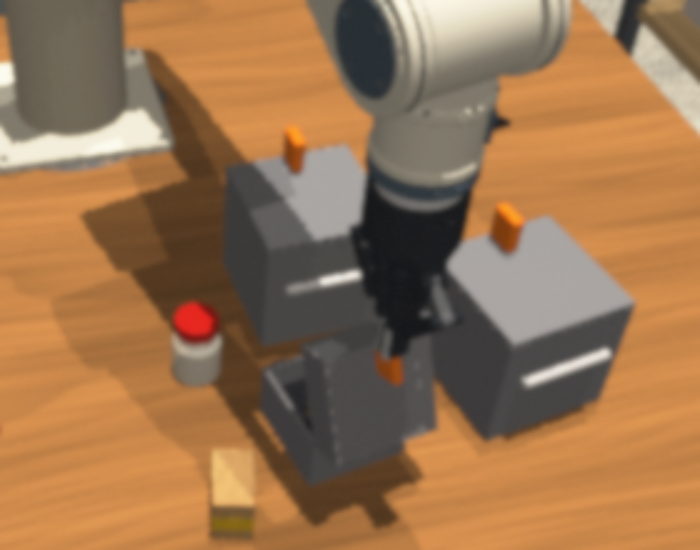

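Emit:
apply_moves(steps="0 0 0 0 0 40 0;0 0 0 0 0 85 0;0 0 0 -50 -10 95 0;0 0 0 -95 -19 95 40;0 0 0 -128 -29 95 40;0 0 0 -128 -29 95 40;0 0 0 -128 -29 95 40;0 0 0 -128 -29 95 40")

```text
clock: 3.9
tcp_pos: [0.5023, 0.1456, 0.2668]
orientation: [1.989, 2.429, 0.004]
contact_force: [0.6, 0.2, 0.6]
grip_width: 0.0401
```

```bash
python3 - <<'E'
from h import *
snap('wrist','w4');s=snap('scene','s4');snap('top','t4')
st=robot.get_state();print(st['tcp_pos'],st['contact_force'],st['orientation'],st['grip_width'])
im=s['image'][80:300,250:530,::-1]; cv2.imwrite('pics/s4c.png',cv2.resize(im,None,fx=2.5,fy=2.5))
E
```

```text
[0.50158728 0.14538575 0.26546835] [-0.44871122 -0.22613808 -0.3717394 ] [1.99029452e+00 2.43020253e+00 7.74900554e-04] 0.03970531823373834
```

View pics/s4c.png

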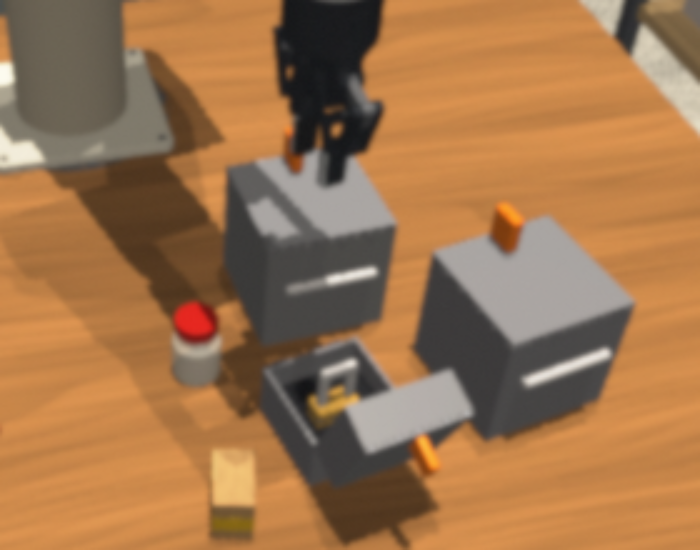

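View pics/w4.png

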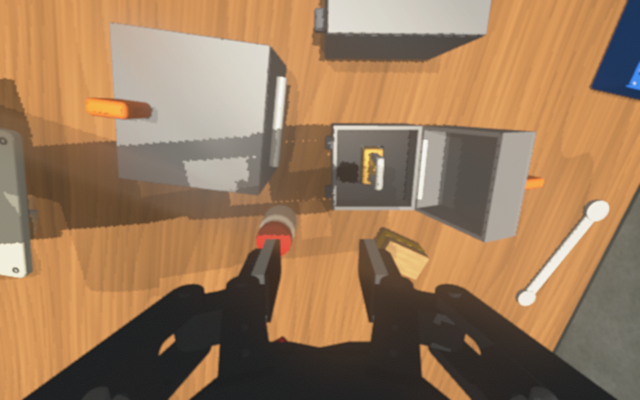

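The lid stands open, and the padlock is visible in wrist at (372,168) with its shackle raised. Next I'll measure the shackle's position.

```bash
cat > m3.py <<'E'
from h import *
for n in ['w4','s4','t4']:
    s=load(n); P=cloud(s); ok=s['z_map']>0
    d=(P[...,:2]-[.567,.1615]); c,si=np.cos(np.radians(11.3)),np.sin(np.radians(11.3))
    cx=d@[c,si]; cy=d@[-si,c]
    m=ok&(abs(cx)<.038)&(abs(cy)<.038)&(P[...,2]>.07)&(P[...,2]<.12)
    q=np.stack([cx[m],cy[m],P[...,2][m]],1)*1000
    if len(q)==0: print(n,0);continue
    t=q[q[:,2]>np.median(q[:,2])-3]
    print(n,len(q),'z med',np.median(q[:,2]),'top pts mean',t.mean(0).round(1),t.min(0).round(1),t.max(0).round(1))
    hsv=cv2.cvtColor(s['image'],cv2.COLOR_RGB2HSV); 
    m2=ok&(hsv[...,0]>15)&(hsv[...,0]<30)&(hsv[...,1]>120)&(abs(cx)<.038)&(abs(cy)<.038)&(P[...,2]>.04)&(P[...,2]<.05)
    if m2.sum(): print(' body',m2.sum(),cx[m2].mean()*1e3,cy[m2].mean()*1e3,cx[m2].min(),cx[m2].max(),cy[m2].min(),cy[m2].max(),P[m2][:,2].mean())
    # lid open angle: points behind hinge
    m=ok&(cx>.06)&(cx<.2)&(abs(cy)<.06)&(P[...,2]>.05); print(' lid region zmax',P[m][:,2].max())
    mm=(m_:=None)
E
python3 m3.py
```

```text
w4 306 z med 89.13287361526619 top pts mean [-2.7  1.4 89.4] [ -6.2 -15.8  86.2] [ 1.9 18.3 92.2]
 body 367 -7.197644622374257 4.23820174128508 -0.014301731531401957 0.008490971999813152 -0.02030020185187767 0.022722479891308215 0.04455102814011033
 lid region zmax 0.15529506426969006
s4 107 z med 86.1277535536425 top pts mean [ 0.6 -1.1 89.2] [ -5.1 -18.6  83.1] [ 4.3 18.1 95.3]
 body 118 2.0335512266620186 -4.707734768290376 -0.013358805425687627 0.01204717824546296 -0.023861322611939708 0.019436522869973133 0.04571653837105113
 lid region zmax 0.1575960491868356
t4 0
```

Emit:
apply_moves(steps="0 0 0 40 10 -20 36;0 0 0 66 17 -60 36;0 0 0 66 17 -100 36;0 0 0 66 17 -140 36;0 0 0 66 17 -175 36;0 0 0 66 17 -190 36;0 0 0 66 17 -203 36;0 0 0 66 17 -203 36;0 0 0 66 17 -203 36")

```text
clock: 4.95
tcp_pos: [0.5675, 0.1624, 0.0634]
orientation: [1.99, 2.43, 0.002]
contact_force: [0.7, -0.8, 1.0]
grip_width: 0.0362
```

```bash
python3 - <<'E'
from h import *
snap('wrist','w5')
st=robot.get_state();print(st['tcp_pos'],st['contact_force'],st['orientation'],st['grip_width'])
E
```

```text
[0.56769544 0.16242862 0.06380093] [ 0.51552924  0.6509375  -0.66645537] [1.98952471 2.42935735 0.00324889] 0.03585112241483636
```

View pics/w5.png

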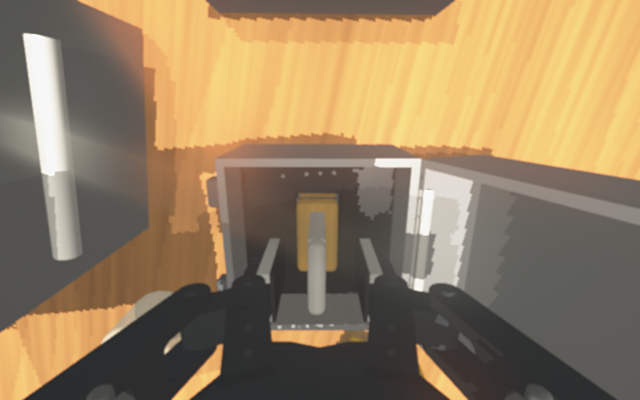

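The shackle is centred between the pads at (317,260). I'll close on it and lift.

Emit:
apply_moves(steps="0 0 0 0 0 0 0;0 0 0 0 0 0 0;0 0 0 0 0 0 0;0 0 0 0 0 0 0;0 0 0 0 0 10 0;0 0 0 0 0 30 0;0 0 0 0 0 60 0;0 0 0 0 0 60 0", force=80)

```text
clock: 5.8
tcp_pos: [0.5688, 0.1627, 0.1259]
orientation: [1.988, 2.428, 0.008]
contact_force: [0.6, -0.1, -2.6]
grip_width: 0.0068
```

```bash
python3 - <<'E'
from h import *
snap('wrist','w6')
st=robot.get_state();print(st['tcp_pos'],st['contact_force'],st['orientation'],st['grip_width'])
E
```

```text
[0.56773255 0.16243441 0.12413777] [ 0.30554706 -0.66365985 -1.66863322] [1.98900077 2.42878395 0.00488364] 0.006590097720108116
```

View pics/w6.png

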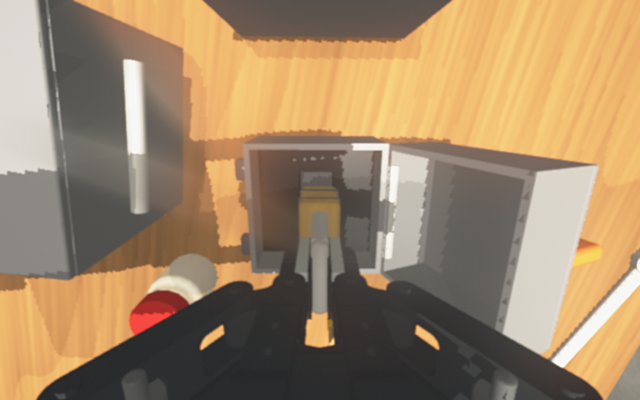

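Emit:
apply_moves(steps="0 0 0 0 0 40 0;0 0 0 0 0 85 0;0 0 0 0 0 130 0;0 0 0 0 0 150 0;0 0 0 0 0 150 0")

```text
clock: 6.35
tcp_pos: [0.5678, 0.1625, 0.2746]
orientation: [1.989, 2.428, 0.006]
contact_force: [0.4, 1.1, -2.4]
grip_width: 0.0062
```

```bash
cat > m4.py <<'E'
from h import *
import sys
psi=np.radians(43.7); O=np.array([.5585,-.2683]); 
def rk(P):
    d=P[...,:2]-O; return np.stack([d@[np.cos(psi),np.sin(psi)],d@[-np.sin(psi),np.cos(psi)],P[...,2]],-1)*1000
if __name__=='__main__':
  for n in sys.argv[1:]:
    s=load(n); P=cloud(s); ok=s['z_map']>0; Q=rk(P); hsv=cv2.cvtColor(s['image'],cv2.COLOR_RGB2HSV)
    inr=ok&(abs(Q[...,1])<140)&(abs(Q[...,0])<110)
    m=inr&(Q[...,2]>75)&(Q[...,2]<120)&(hsv[...,1]<110)&(abs(Q[...,1])<105)
    k,l,st,c=cv2.connectedComponentsWithStats(m.astype(np.uint8))
    for i in range(1,k):
        if st[i,4]>8:
            q=Q[l==i]; t=q[q[:,2]>q[:,2].max()-8]
            print(n,'shackle',c[i].round(),st[i,4],q.min(0).round(1),q.max(0).round(1),'top',t.mean(0).round(1))
    # base plate
    m=inr&(Q[...,2]>7)&(Q[...,2]<16)&(hsv[...,1]>120)&((hsv[...,0]<5)|(hsv[...,0]>172))
    q=Q[m]; print(n,'base x',np.percentile(q[:,0],[.5,99.5]),'y',np.percentile(q[:,1],[.5,99.5]))
    m=inr&(Q[...,2]>248); q=Q[m]; print(n,'high',q.min(0),q.max(0))
    m=inr&(Q[...,2]>240)&(hsv[...,1]<60);q=Q[m];
    if len(q): print(n,'bar',np.percentile(q,[1,99],axis=0).round(1).tolist())
    # profile of the empty pocket: walls around y=-68
    m=inr&(abs(Q[...,1]+68)<20)&(Q[...,2]>14)&(Q[...,2]<110); q=Q[m]
    for a in range(-80,60,8):
        w=q[(q[:,0]>=a)&(q[:,0]<a+8)]
        if len(w): print('  x',a,len(w),'z',w[:,2].min().round(1),np.median(w[:,2]).round(1),w[:,2].max().round(1))
E
python3 m4.py scene0 top0
```

```text
scene0 shackle [199. 230.] 144 [-48.3  48.8  75. ] [-25.   86.3  99.6] top [-42.7  67.5  95.4]
scene0 shackle [176. 250.] 159 [-52.  -18.6  75.4] [-26.5  18.   99.2] top [-43.  -1.  95.]
scene0 base x [-62.54307165  44.34393992] y [-129.00816936  125.30024767]
scene0 high [ -44.27200936 -135.37799402  248.0081548 ] [ 18.42851676 133.35244278 265.53740717]
scene0 bar [[-42.5, -134.0, 246.9], [-17.8, 127.1, 264.7]]
  x -48 40 z 54.7 58.4 62.5
  x -40 95 z 45.7 54.7 60.1
  x -32 47 z 40.3 50.4 56.1
  x -8 93 z 63.1 77.0 82.6
  x 0 146 z 29.7 62.6 85.4
  x 8 248 z 14.0 34.5 61.8
  x 16 51 z 14.1 15.7 50.1
  x 24 36 z 14.0 15.1 17.8
  x 32 39 z 14.2 15.4 18.8
  x 40 14 z 14.0 15.3 18.2
top0 base x [-63.78012766  43.31312018] y [-126.46403292  130.23634295]
top0 high [ -42.45981112 -133.42003071  248.13868104] [ 17.79819728 135.38561308 265.96182172]
top0 bar [[-41.8, -129.7, 255.2], [-18.9, 134.6, 263.9]]
  x -32 34 z 40.1 47.2 53.6
  x -24 40 z 27.9 35.0 44.3
  x -16 32 z 23.5 27.8 32.0
  x -8 31 z 26.2 75.4 81.7
  x 0 39 z 59.4 63.8 80.5
  x 8 38 z 42.0 53.4 59.4
  x 16 16 z 14.0 44.8 47.8
  x 24 10 z 14.0 14.5 16.9
  x 32 5 z 14.0 14.8 15.5
  x 40 1 z 16.0 16.0 16.0
```

```bash
python3 - <<'E'
from scipy.spatial.transform import Rotation as R
import numpy as np
p=np.radians(43.7); ry=np.array([-np.sin(p),np.cos(p),0])
Q=R.from_rotvec(-np.radians(35)*ry)*R.from_rotvec([0,0,np.radians(32.4)])
print(Q.as_rotvec(degrees=True)); T=Q*R.from_rotvec([1.989,2.4285,.005]); print(T.as_matrix(),T.as_rotvec())
E
```

```text
[ 16.37299463 -31.45223005  31.37549423]
[[-6.91564962e-01  5.89765524e-01  4.17030610e-01]
 [ 7.22314036e-01  5.65122417e-01  3.98621484e-01]
 [-5.80138385e-04  5.76899714e-01 -8.16814779e-01]] [1.09404642 2.56276688 0.81341522]
```

Emit:
apply_moves(steps="0 0 0 0 -10 50 0;0 0 0 -5 -40 94 0;16.4 -31.5 31.4 -20 -85 94 0;16.4 -31.5 31.4 -30 -130 94 0;16.4 -31.5 31.4 -40 -175 94 0;16.4 -31.5 31.4 -48 -220 94 0;16.4 -31.5 31.4 -56 -265 94 0;16.4 -31.5 31.4 -65 -305 94 0;16.4 -31.5 31.4 -65 -305 94 0;16.4 -31.5 31.4 -65 -305 94 0")

```text
clock: 7.35
tcp_pos: [0.4998, -0.1447, 0.363]
orientation: [1.097, 2.566, 0.812]
contact_force: [-0.2, -0.0, -1.7]
grip_width: 0.0063
```

```bash
python3 - <<'E'
from h import *
snap('wrist','w7');snap('scene','s7')
st=robot.get_state();print(st['tcp_pos'],st['contact_force'],st['orientation'],st['grip_width'],st['qpos'])
E
```

```text
[ 0.49962108 -0.14569818  0.36241485] [-0.41252234  0.45766415 -1.96797975] [1.10428467 2.56487047 0.81028927] 0.006611886279406003 [-0.6410959   0.08109518  1.90014415  0.66960203  1.14500618 -1.67945348]
```

View pics/s7.png

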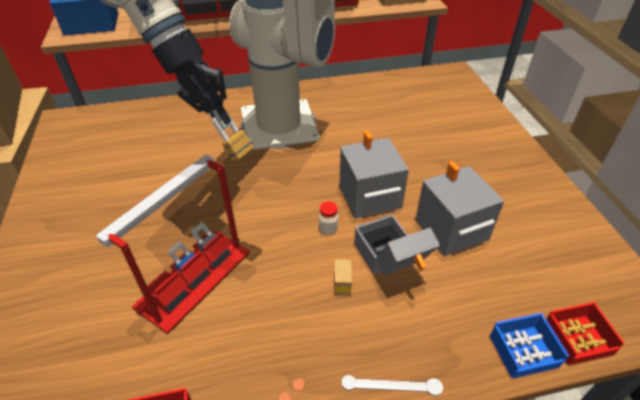

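View pics/w7.png

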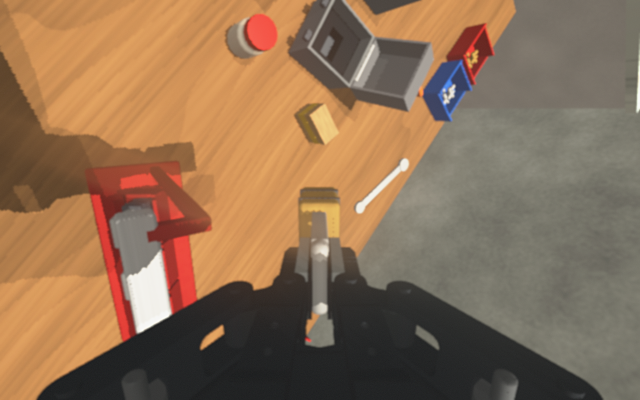

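Emit:
apply_moves(steps="0 0 0 -9 -48 0 0;0 0 0 -19 -96 0 0;0 0 0 -28 -144 0 0;0 0 0 -37 -192 0 0;0 0 0 -46 -240 0 0;0 0 0 -55 -285 0 0;0 0 0 -65 -337 0 0;0 0 0 -65 -337 0 0;0 0 0 -65 -337 0 0")

```text
clock: 8.35
tcp_pos: [0.4362, -0.48, 0.3631]
orientation: [1.1, 2.566, 0.813]
contact_force: [0.0, 0.4, -2.8]
grip_width: 0.0067
```

```bash
python3 - <<'E'
from h import *
snap('wrist','w8');snap('scene','s8')
st=robot.get_state();print(st['tcp_pos'],st['contact_force'],st['orientation'],st['grip_width'],st['qpos'])
E
python3 m4.py w8 | head -8
```

```text
[ 0.43675847 -0.47829001  0.36454226] [-0.09783044  0.86639109 -2.47266372] [1.09599712 2.56685921 0.81316411] 0.006572805702546201 [-1.10741283  0.42692027  1.43656593  0.58188312  1.50006701 -1.9799027 ]
w8 shackle [318.  62.] 169 [-50.7  50.6  75.6] [-32.7  86.6  96.3] top [-47.5  68.5  93.5]
w8 shackle [318. 111.] 145 [-51.6 -17.1  85.2] [-41.5  17.7  96.9] top [-47.7   0.7  93.4]
w8 base x [-67.59516924  36.29275632] y [-125.01506303  127.44469463]
w8 high [ -46.4411925  -133.5141984   248.00818349] [ 14.64377054 115.13415743 261.58439336]
w8 bar [[-45.4, -129.1, 242.9], [-22.2, 106.2, 261.0]]
  x -64 1 z 14.3 14.3 14.3
  x -56 1 z 14.6 14.6 14.6
  x -48 97 z 14.2 55.7 58.6
```

View pics/s8.png

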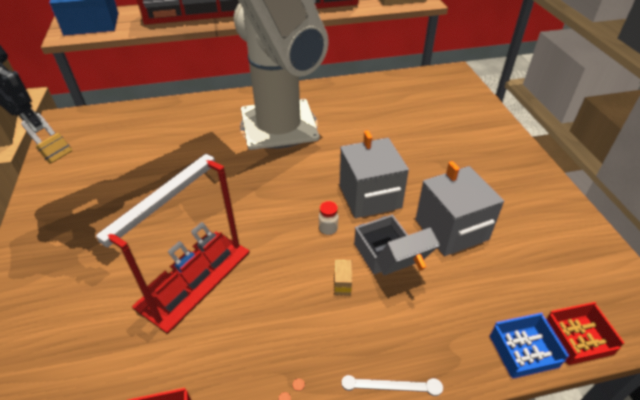

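View pics/w8.png

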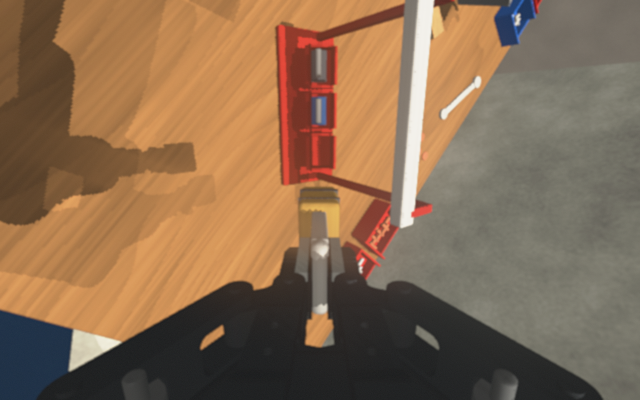

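Padlock and empty pocket line up in the wrist image at u≈320. I'll advance 200 mm along the pocket axis and look closer.

Emit:
apply_moves(steps="0 0 0 17 16 -33 0;0 0 0 33 32 -66 0;0 0 0 50 47 -98 0;0 0 0 66 63 -131 0;0 0 0 83 79 -164 0;0 0 0 83 79 -164 0;0 0 0 83 79 -164 0")

```text
clock: 9.15
tcp_pos: [0.5199, -0.3987, 0.202]
orientation: [1.093, 2.568, 0.812]
contact_force: [-0.1, -0.4, -2.2]
grip_width: 0.0065
```

```bash
python3 - <<'E'
from h import *
s=snap('wrist','w9');t=snap('scene','s9')
st=robot.get_state();print(st['tcp_pos'],st['contact_force'],st['orientation'],st['grip_width'])
cv2.imwrite('pics/w9c.png',cv2.resize(s['image'][0:280,200:440,::-1],None,fx=2.5,fy=2.1,interpolation=cv2.INTER_CUBIC))
cv2.imwrite('pics/s9c.png',cv2.resize(t['image'][110:340,40:280,::-1],None,fx=2.5,fy=2.5,interpolation=cv2.INTER_CUBIC))
E
python3 m4.py w9 s9
```

```text
[ 0.51999203 -0.40111368  0.20388946] [ 0.38416225 -0.55468591 -2.57518419] [1.09231067 2.56463333 0.8075655 ] 0.006105723627419565
w9 shackle [315.  29.] 482 [-51.   50.6  76.4] [-33.7  86.9  96.5] top [-47.7  68.4  93.6]
w9 shackle [315. 114.] 380 [-50.9 -17.2  86.6] [-41.2  18.5  96.6] top [-47.8   1.   93.7]
w9 base x [-67.08412471  29.79251041] y [-102.90801044  116.95730462]
w9 high [ -46.97596775 -124.23856983  248.00431383] [ 14.83296274  51.53837537 260.98868781]
w9 bar [[-45.5, -108.0, 241.3], [-23.8, 49.1, 260.5]]
  x -64 1 z 14.2 14.2 14.2
  x -56 2 z 14.0 14.2 14.3
  x -48 196 z 53.0 55.9 59.1
  x -40 99 z 14.2 53.4 55.6
  x -32 4 z 47.9 48.6 49.5
  x -24 29 z 29.5 31.6 33.9
  x -16 227 z 25.2 28.7 32.9
  x -8 546 z 30.0 66.2 78.8
  x 0 268 z 35.2 39.8 54.6
  x 8 84 z 41.1 43.3 48.0
s9 shackle [199. 230.] 145 [-48.9  48.7  75.2] [-25.1  86.3  99.7] top [-42.8  66.9  95.3]
s9 shackle [176. 250.] 162 [-49.7 -18.8  75.3] [-25.8  18.6 100.4] top [-43.   -1.8  95.9]
s9 base x [-61.88117236  44.11259298] y [-129.08891952  125.59403668]
s9 high [ -44.47311741 -135.51566055  248.00379799] [ 17.63448283 133.42368836 265.58372576]
s9 bar [[-42.9, -134.5, 244.4], [-17.8, 128.4, 264.5]]
  x -48 49 z 53.3 58.1 60.9
  x -40 79 z 46.3 55.1 59.9
  x -32 53 z 40.3 49.9 57.4
  x -8 94 z 61.8 76.6 82.0
  x 0 137 z 29.6 63.3 81.9
  x 8 258 z 14.1 34.4 62.1
  x 16 56 z 14.1 15.9 51.8
  x 24 38 z 14.1 15.0 18.9
  x 32 42 z 14.1 15.4 19.9
  x 40 12 z 14.1 14.8 16.3
```

View pics/w9c.png

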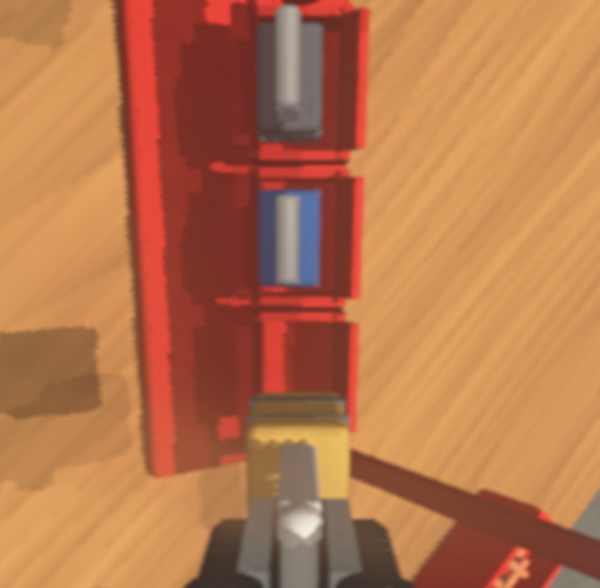

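View pics/s9c.png

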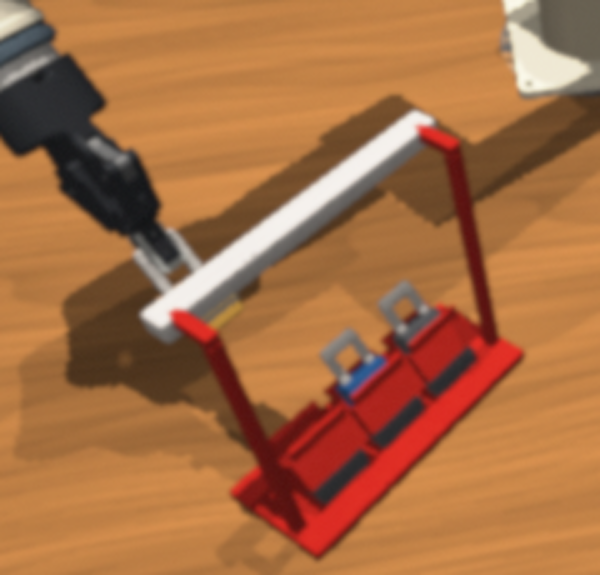

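```bash
cat > m5.py <<'E'
from h import *
from scipy.spatial.transform import Rotation as R
import sys
n,tcp,ori=sys.argv[1],np.array(eval(sys.argv[2])),np.array(eval(sys.argv[3]))
M=R.from_rotvec(ori).as_matrix()
s=load(n); P=cloud(s); ok=s['z_map']>0; T=((P-tcp)@M)*1000
print('cam axes in tool',(s['R']@M).round(4).tolist())
hsv=cv2.cvtColor(s['image'],cv2.COLOR_RGB2HSV).astype(int); H,S=hsv[...,0],hsv[...,1]
def rep(nm,m):
    q=T[m]; 
    if len(q)<5: print(nm,len(q));return
    print(nm,len(q),'pct2',np.percentile(q,2,axis=0).round(1),'pct98',np.percentile(q,98,axis=0).round(1),'med',np.median(q,0).round(1))
v,u=np.mgrid[:400,:640]
near=ok&(abs(T[...,1])<30)&(T[...,0]>-60)
rep('brass',near&(H>15)&(H<30)&(S>120)&(T[...,2]<70)&(T[...,2]>10))
rep('brass top',near&(H>15)&(H<30)&(S>120)&(abs(T[...,2]-20)<4))
rep('blue',ok&(H>95)&(H<130)&(S>100)&(abs(T[...,1])<40)&(v<200))
m=ok&(S<60)&(abs(T[...,1])<40)&(T[...,2]>60)
Q=None
k,l,st,c=cv2.connectedComponentsWithStats(m.astype(np.uint8))
for i in range(1,k):
    if st[i,4]>100: rep('grey %s'%c[i].round(),l==i)
# pocket section of tool-x band of empty pocket
red=ok&((H<6)|(H>172))&(S>120)&(abs(T[...,0])<60)&(T[...,2]>70)
E
python3 m5.py w9 "[0.51999203,-0.40111368,0.20388946]" "[1.09231067,2.56463333,0.8075655]"
```

```text
cam axes in tool [[-0.001, 1.0, 0.0005], [-0.959, -0.0008, -0.2834], [-0.2834, -0.0008, 0.959]]
brass 1186 pct2 [  4.9 -11.   19.6] pct98 [24.9 10.7 43.8] med [20.6  1.1 21.2]
brass top 925 pct2 [  4.8 -11.1  19.5] pct98 [24.6 10.8 23.5] med [18.1  2.1 20.9]
blue 244 pct2 [ 51.5   1.1 164.1] pct98 [ 90.3   6.  167.3] med [ 71.8   3.1 165.7]
grey [316.  35.] 1280 pct2 [117.1 -14.3 129.8] pct98 [157.3   6.6 167.7] med [136.5  -3.1 165. ]
grey [314. 114.] 477 pct2 [ 52.1 -10.7 129.5] pct98 [ 88.4  -0.8 166.9] med [ 70.6  -5.1 131.6]
```

Emit:
apply_moves(steps="0 0 0 15 14 -29 0;0 0 0 29 28 -57 0;0 0 0 39 38 -78 0;0 0 0 46 44 -90 0;0 0 0 50 48 -98 0;0 0 0 50 48 -98 0;0 0 0 50 48 -98 0")

```text
clock: 9.95
tcp_pos: [0.5697, -0.3539, 0.1054]
orientation: [1.094, 2.564, 0.808]
contact_force: [-1.1, 0.1, -2.7]
grip_width: 0.0066
```

```bash
python3 - <<'E'
from h import *
s=snap('wrist','w10');t=snap('scene','s10')
st=robot.get_state();print(st['tcp_pos'],st['contact_force'],st['orientation'],st['grip_width'])
cv2.imwrite('pics/w10c.png',cv2.resize(s['image'][0:280,200:440,::-1],None,fx=2.5,fy=2.1,interpolation=cv2.INTER_CUBIC))
cv2.imwrite('pics/s10c.png',cv2.resize(t['image'][110:340,40:280,::-1],None,fx=2.5,fy=2.5,interpolation=cv2.INTER_CUBIC))
E
```

```text
[ 0.5696862  -0.35404531  0.10558456] [-0.23555216 -0.66511672 -2.19820367] [1.09376557 2.56358617 0.80779459] 0.006310696956395235
```

View pics/w10c.png

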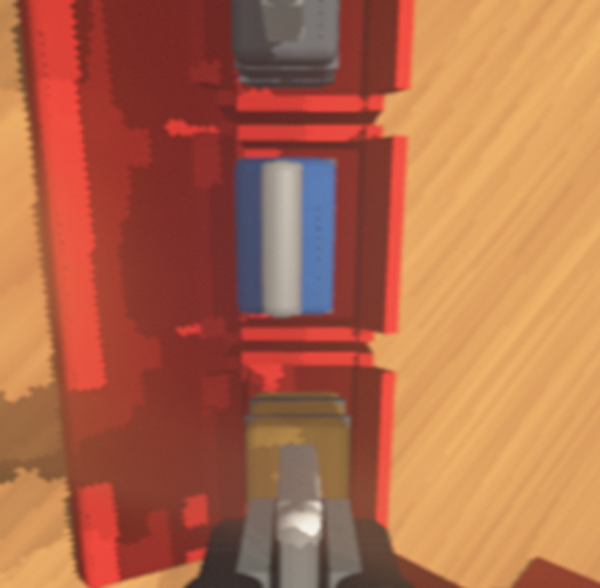

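View pics/s10c.png

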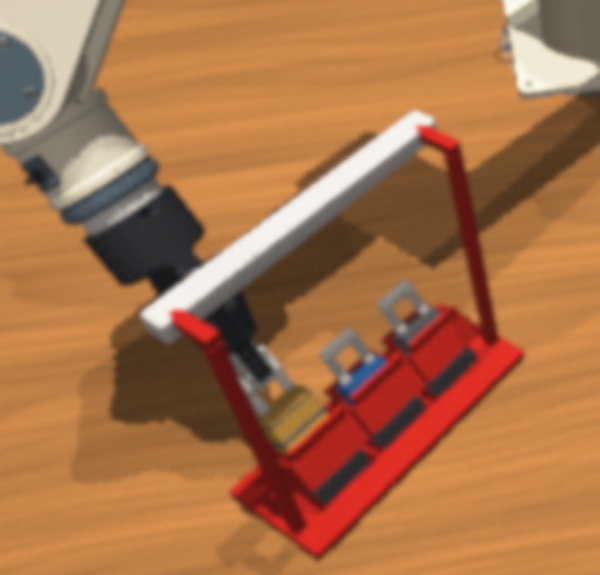

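Emit:
apply_moves(steps="0 0 0 4 4 -8 0;0 0 0 7 7 -13 0;0 0 0 9 8 -17 0;0 0 0 10 10 -20 0;0 0 0 10 10 -20 0")

```text
clock: 10.55
tcp_pos: [0.5794, -0.3422, 0.0836]
orientation: [1.094, 2.566, 0.811]
contact_force: [-0.5, -0.0, -2.7]
grip_width: 0.0066
```

Emit:
apply_moves(steps="0 0 0 0.8 0.8 -1.6 0;0 0 0 1.2 1.2 -2.5 0;0 0 0 1.6 1.6 -3.3 0;0 0 0 1.6 1.6 -3.3 0")

```text
clock: 10.95
tcp_pos: [0.5809, -0.3417, 0.0816]
orientation: [1.094, 2.565, 0.809]
contact_force: [-5.3, -1.5, 2.7]
grip_width: 0.0066
```

Contact is about 7 N along the axis, at the expected depth (TCP 58 mm from the seat). I'll release.

Emit:
apply_moves(steps="0 0 0 -0.4 -0.4 0.8 0;0 0 0 -0.4 -0.4 0.8 30;0 0 0 -0.4 -0.4 0.8 30;0 0 0 -0.4 -0.4 0.8 30;0 0 0 -0.4 -0.4 0.8 30;0 0 0 -0.4 -0.4 0.8 30")

```text
clock: 11.55
tcp_pos: [0.5808, -0.3416, 0.0818]
orientation: [1.094, 2.565, 0.81]
contact_force: [-0.3, 0.2, -0.6]
grip_width: 0.0298
```

```bash
python3 - <<'E'
from h import *
s=snap('wrist','w11');t=snap('scene','s11')
st=robot.get_state();print(st['tcp_pos'],st['contact_force'],st['orientation'],st['grip_width'])
cv2.imwrite('pics/w11c.png',cv2.resize(s['image'][0:280,200:440,::-1],None,fx=2.5,fy=2.1,interpolation=cv2.INTER_CUBIC))
cv2.imwrite('pics/s11c.png',cv2.resize(t['image'][110:340,40:280,::-1],None,fx=2.5,fy=2.5,interpolation=cv2.INTER_CUBIC))
E
```

```text
[ 0.58074999 -0.34162466  0.08180309] [ 0.3103945   0.15728988 -0.19476881] [1.09420328 2.56514179 0.80970677] 0.030055383098311992
```

View pics/w11c.png

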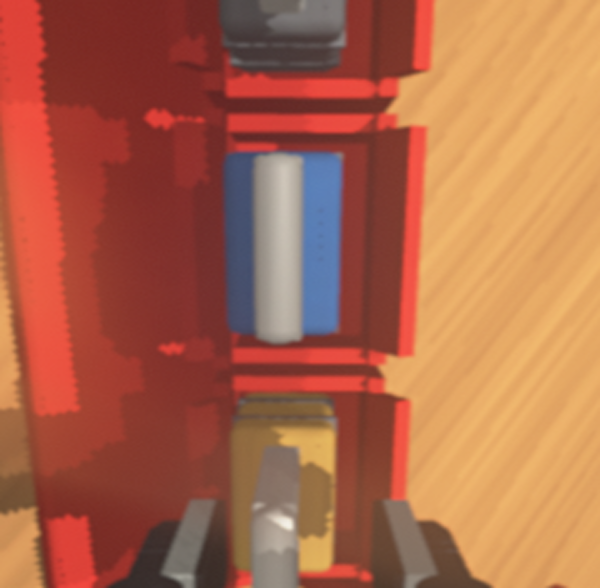

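View pics/s11c.png

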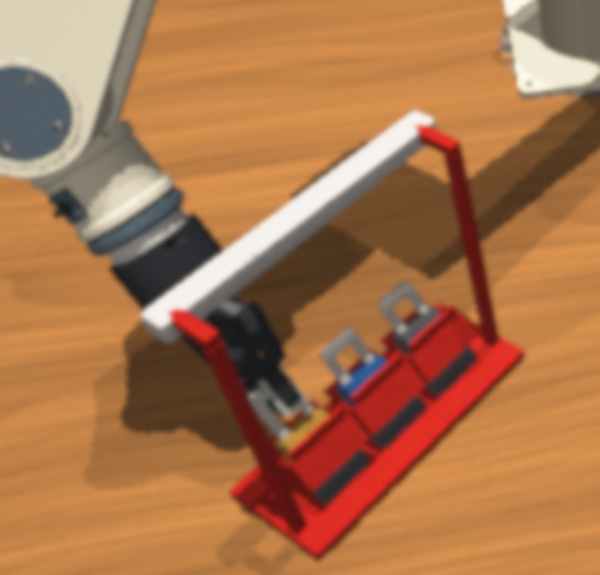

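Emit:
apply_moves(steps="0 0 0 -12 -12 25 30;0 0 0 -25 -24 49 30;0 0 0 -42 -40 82 30;0 0 0 -42 -40 82 0;0 0 0 -42 -40 82 0;0 0 0 -42 -40 82 0;0 0 0 -42 -40 82 0")

```text
clock: 12.35
tcp_pos: [0.5386, -0.3805, 0.1624]
orientation: [1.095, 2.567, 0.812]
contact_force: [-1.0, 0.5, 0.3]
grip_width: -0.0
```

```bash
cat > m6.py <<'E'
from h import *
from scipy.spatial.transform import Rotation as R
import sys
n=sys.argv[1]
s=snap('wrist',n); st=robot.get_state(); print(st['clock'],st['tcp_pos'],st['orientation'],st['contact_force'],st['grip_width'])
M=R.from_rotvec(st['orientation']).as_matrix(); tcp=st['tcp_pos']
P=cloud(s); ok=s['z_map']>0; T=((P-tcp)@M)*1000
hsv=cv2.cvtColor(s['image'],cv2.COLOR_RGB2HSV).astype(int); H,S=hsv[...,0],hsv[...,1]
def rep(nm,m):
    q=T[m]
    if len(q)<5: print(nm,len(q));return
    print(nm,len(q),np.percentile(q,2,axis=0).round(1),np.percentile(q,98,axis=0).round(1),'med',np.median(q,0).round(1))
rep('brass',ok&(H>15)&(H<30)&(S>110)&(abs(T[...,0])<40)&(abs(T[...,1])<30)&(T[...,2]>20)&(T[...,2]<150))
rep('blue',ok&(H>95)&(H<130)&(S>100)&(abs(T[...,1])<40)&(T[...,0]<110))
m=ok&(S<60)&(abs(T[...,1])<25)&(T[...,2]>8)&(T[...,2]<160)
k,l,c_,c=cv2.connectedComponentsWithStats(m.astype(np.uint8))
for i in range(1,k):
    if c_[i,4]>80:
        w=l==i; z0=np.percentile(T[w][:,2],3); rep('grey %s top'%c[i].round(),w&(T[...,2]<z0+5))
cv2.imwrite(f'pics/{n}c.png',cv2.resize(s['image'][:,120:520,::-1],None,fx=1.5,fy=1.5,interpolation=cv2.INTER_CUBIC))
E
python3 m6.py w12
```

```text
12.4 [ 0.5385968  -0.38055738  0.16249482] [1.09473113 2.56677278 0.81178903] [-0.16648909 -0.75509837 -0.93527529] 0.0003061592863760752
brass 808 [-19.3 -14.5 113.9] [ 21.6   7.8 139.3] med [  7.8   0.7 116. ]
blue 408 [ 48.2   1.4 114.8] [ 88.1   7.3 117.9] med [ 69.    4.  116.2]
grey [316.  29.] top 470 [118.6  -7.   80.2] [140.6   0.4  84.6] med [129.7  -3.   82. ]
grey [315. 115.] top 537 [51.6 -7.4 80. ] [84.9  0.4 84.5] med [69.3 -3.2 81.7]
grey [315. 204.] top 410 [-15.6  -7.8  69.6] [17.2 -1.  73.1] med [ 1.7 -4.1 71. ]
```

View pics/w12c.png

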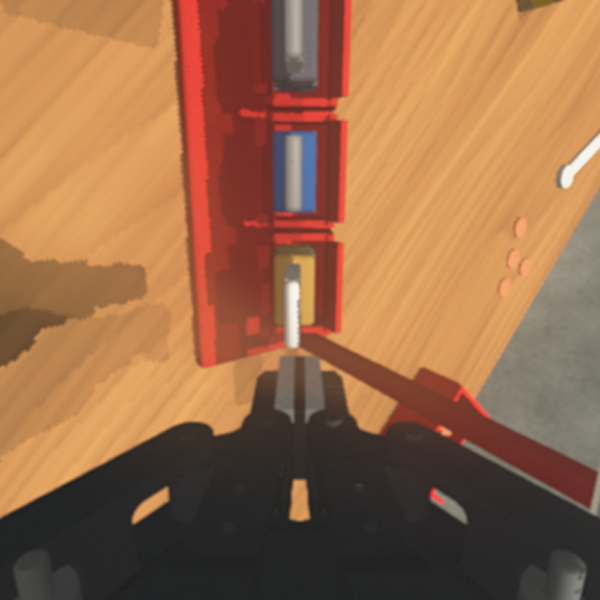

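Body tops read brass 116.0 and blue 116.2 mm, so the padlock is seated. The raised shackle is 10.7 mm above the blue one. Now I'll press with the closed fingers, offset onto the leaning shackle.

Emit:
apply_moves(steps="0 0 0 9 9 -25 0;0 0 0 17 18 -40 0;0 0 0 21.8 22.2 -51.4 0;0 0 0 21.8 22.2 -51.4 0;0 0 0 25 25.2 -57.5 0;0 0 0 26.8 26.9 -61.3 0;0 0 0 28.5 28.5 -64.5 0;0 0 0 28.5 28.5 -64.5 0")

```text
clock: 13.2
tcp_pos: [0.5675, -0.3537, 0.1]
orientation: [1.094, 2.564, 0.809]
contact_force: [-2.4, -1.4, 5.6]
grip_width: 0.0001
```

Emit:
apply_moves(steps="0 0 0 0.8 0.8 -1.6 0;0 0 0 1.7 1.6 -3.3 0;0 0 0 2.5 2.4 -4.9 0;0 0 0 3.3 3.2 -6.6 0;0 0 0 3.9 3.8 -7.8 0;0 0 0 3.9 3.8 -7.8 0")

```text
clock: 13.8
tcp_pos: [0.5713, -0.3502, 0.0928]
orientation: [1.093, 2.564, 0.809]
contact_force: [-4.1, -1.0, 6.8]
grip_width: -0.0001
```

Emit:
apply_moves(steps="0 0 0 0.5 0.5 -1 0;0 0 0 0.9 0.9 -1.8 0;0 0 0 1.3 1.2 -2.5 0;0 0 0 1.3 1.2 -2.5 0;0 0 0 1.3 1.2 -2.5 0")

```text
clock: 14.3
tcp_pos: [0.5724, -0.3497, 0.0916]
orientation: [1.093, 2.563, 0.808]
contact_force: [-9.3, -3.0, 15.2]
grip_width: 0.0005
```

The force rose to about 18 N with the motion stalled at 12 mm of travel, which is the end stop. I'll retract and check that the shackle stays down.

Emit:
apply_moves(steps="0 0 0 -2 -2 4 0;0 0 0 -8 -8 16 0;0 0 0 -21 -20 41 0;0 0 0 -34 -32 68 0;0 0 0 -34 -32 68 0;0 0 0 -34 -32 68 0")

```text
clock: 14.9
tcp_pos: [0.5383, -0.3811, 0.1581]
orientation: [1.094, 2.564, 0.808]
contact_force: [-0.4, -0.2, -0.9]
grip_width: -0.0001
```

```bash
python3 m6.py w13; python3 - <<'E'
from h import *
snap('scene','s13')
E
python3 m4.py s13|head -3
```

```text
14.95 [ 0.5381278  -0.38019897  0.15704528] [1.09467123 2.56495868 0.80939524] [-0.68060798 -0.02801596 -0.87678246] 6.586367569565281e-05
brass 839 [-19.5 -11.4  93.8] [ 21.3  10.6 131.3] med [  6.8   3.5 111.5]
blue 353 [ 48.3   4.6 110.4] [ 88.3  10.4 113.4] med [ 69.9   7.8 111.7]
grey [320.  28.] top 442 [118.1  -3.5  75.4] [138.4   3.7  79.7] med [128.4  -0.2  77.3]
grey [319. 114.] top 548 [51.1 -3.8 75.4] [84.4  3.4 79.4] med [67.8 -0.2 77.1]
grey [318. 200.] top 344 [-15.3  -4.7  74.7] [16.8  1.5 78.3] med [ 2.2 -1.6 76.2]
s13 shackle [199. 230.] 146 [-48.5  48.8  75.4] [-24.6  87.1 100. ] top [-43.4  66.7  95.6]
s13 shackle [176. 250.] 162 [-51.  -18.3  75. ] [-25.8  18.4  99.9] top [-43.2  -1.   95.4]
s13 shackle [151. 271.] 182 [-51.4 -87.   75.2] [-26.9 -50.7 102.6] top [-45.  -69.3  96.8]
```

View pics/w13c.png

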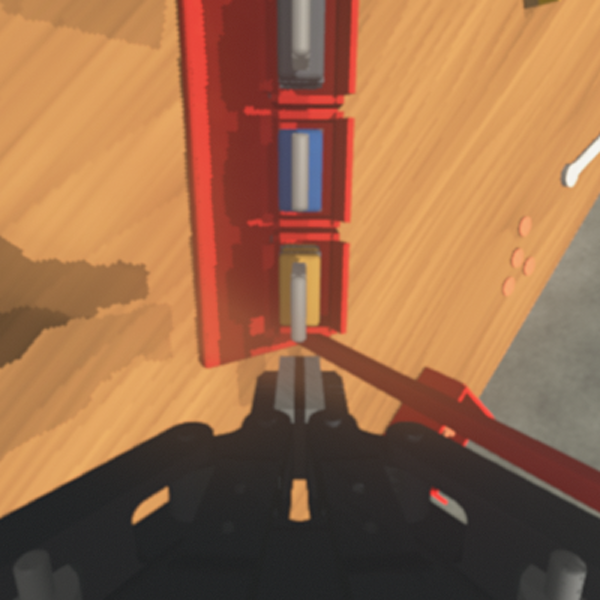

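View pics/s13.png

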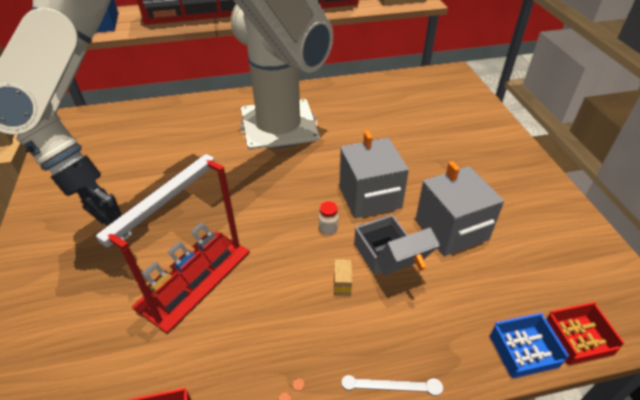

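The shackle has stayed down by itself: it is now 0.9 mm above the blue one, against 10.7 mm before, so about 9.8 mm pressed. The lid is open, and the robot is clear by about 75 mm.

```bash
python3 -c "
from workcell import robot
print(robot.finish_job())"
```

```text
the job is handed in; nothing more can be done
None
```

I handed the job in at about 15 s of the 61 s allowed; the system gives no verdict, so the checks below are my own.

**What I did:** I pushed the tab of the smallest case along its arc until the lid fell open. I then gripped the padlock by its shackle, lifted it out over the light bar and lowered it along the pocket's axis until it touched the floor. After letting go, I pressed the shackle down with closed fingers, reaching about 18 N at the end stop, and backed the arm off about 75 mm.

**Last checks:**
- **Seating:** the padlock's body top is level with the blue lock's (111.5 mm against 111.7 mm).
- **Shackle:** it stays down by itself, pressed in about 9.8 mm. It now stands 0.9 mm above the blue lock's shackle, where it stood 10.7 mm above before pressing.
- **Case:** the lid stands open in the final scene picture. I judged this by eye and did not measure its angle.
- **Bystanders:** the blue and steel lock tops are within about 1 mm of where they started. The jar and carton look unmoved in that picture, but I did not measure them again.

**What disagreed:** the wrist camera placed the rack about 3–4 mm further forward than the scene and top cameras did. I aligned the insertion by comparing padlock and pocket within the wrist view; the arm position and the other cameras agreed with it to about 2 mm. The first straight push on the tab also stuck by friction, so I changed to the arc.

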